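Pack out the gel caster and hold the stack tight

ROBOT

A 7-joint arm with a two-finger parallel gripper is mounted at the origin on the work surface. World frame = base frame: x ahead of the robot, y to its left, z up, the work surface at z = 0. Lengths are in m, angles in rad, forces in N, time in s.
With the tool pointing down it reaches from about 0.4 to 0.85 m from the base axis. Payload 10.4 kg.
Tool frame: the origin (TCP) lies at the very end of the fingers, on their centre line; the grasp point (between the pads) lies 19 mm behind it (manip.grip_point_offset is the distance from the TCP to the grasp point, in m); z points along the fingers, y is the line along which they close (so a half turn about z gives the same grasp; the last joint's range is limited). The gripper opens to 85 mm and grips with 20 to 120 N. Pads are 22 mm wide; open, the fingers measure 114 mm over their backs; the gripper's body (76 mm by 85 mm) begins 54 mm behind the grasp point. The pads swing forward as they close: fully open they stand 13 mm farther back than shut.
Start: joints at [-1.173, 0.332, -0.065, 1.46, 0.022, 1.35, -0.088], TCP at [0.255, 0.571, 0.21] pointing down, gripper open.
Joint ranges: [-2.6, 2.6], [-0.5, 2.12], [-1.47, 1.34], [0.16, 2.42], [-1.27, 4.41], [0.06, 2.06], [-2.6, 2.6]. Speed limits (rad/s): [2.22, 2.22, 2.79, 2.79, 3.14, 3.14, 3.14].

INTERFACE

Orientations are given as a unit quaternion [x, y, z, w].
In Python, from workcell import manip gives the robot as it stands. The module is installed in compiled form; this text tells all that it offers.
- The arm moves only by the shell command python3 -m inch 'ROWS' [OPENING] [FORCE]. ROWS is JSON, a list of rows, each a list of 2 entries, a list of its own where there are three numbers: the shift along the tool's x, y, z each as a share of 0.08 m, from -1 to 1, then the turn, a rotation vector about the tool's x, y, z each as a share of 45 degrees, from -1 to 1. A call has exactly 10 rows; each row is the pose to reach, as a shift and turn from the pose commanded when the call began, along the tool's axes at that moment; what a row does not reach only later rows make up. A row lasts 1/10 s, in which the tool goes at most 50 mm and 8.59 degrees, less where a joint would pass 70% of its speed; a pose out of reach is approached as far as the arm can. A call with a number of a shift or a turn outside -1 to 1 is refused whole. A call with a gripper value outside its range is refused whole. OPENING is the opening, from 0 (shut) to 1 (fully open), set as the call begins (- or left out, the last holds). The fingers move at their own pace and stop on an object; FORCE is the grip in N (left out, the last holds). Time passes only in rows, so rows that repeat a pose let the fingers close, or fill a call up. It gives the time, the measured TCP pose, the force, the opening and the grip force at its end, in the units of the state.
- manip.get_obs(): the state, without advancing time (a new reading comes with each control period).
- manip.camera(name): name is "scene" or "top" or "wrist"; returns the picture (384x512x3 uint8, red, green, blue); there is no depth.
- manip.camera_params(name): a dict with "fov_y" (degrees; the focal length in pixels is half the picture's height over the tangent of half this angle, whatever the lens; pixels are square), "cx", "cy" (the principal point, pixels), "k1" (the pictures are not rectified: a ray, as slopes to the right and down, at radius r is drawn at 1 + k1 r^2 times it, then the intrinsics apply), "camera_from_world" (4x4, takes a point from world to camera coordinates); the wrist camera has in their place "T_tool_cam" (4x4, takes a point from camera to tool coordinates, whose origin is the TCP and whose axes are the flange's). Camera axes: x right, y up, looking along -z (the intrinsics and any distortion apply to the point x, -y, -z); pixel columns grow to the right and rows downward; lengths in m; the calibration is good to about 2 mm. A picture is of the moment at which its call begins: read the wrist's pose just before it. camera_params takes no time and is no camera call.
- manip.hand_in(): hands the job in; it is judged then, once.
The state is a dict: "clock": time; "joint_pos": joint angles; "joint_velocities": joint speeds; "tau": joint torques, N m; "position": TCP position; "ee_rot": TCP orientation; "ft_force": force on the tool from outside, world axes, zero at the start; "torque": the same for the moment, N m; "grip_width": opening from 0.0 (shut) to 1.0 (fully open); "grasp_force": force on a finger pad.
Only numpy, scipy, OpenCV 4.12 (cv2) and the standard library are available. Lean on these libraries where they do the work, as an engineer would, in place of code of your own. Each camera call takes 0.05 s, during which the arm holds its last target. There are 200 camera calls.

TASK

The gel caster is not full: take blue filler blocks from their rack and lower them, without dropping any, into the gap between the glass cassettes and the sprung pressure plate, until the plate, pushed in by its black grip, comes up tight on the stack instead of running loose to the end of its travel. Finish while still holding the plate pushed in firmly, with the whole stack upright and tight against the rear stop, so that a colleague can run in the locking screw. Leave spare blocks standing in their rack, and do not disturb the bottle, the beaker or the tube rack.

Things in the scene. Friction and masses are not known exactly. Their poses are not given: they have to be found in the camera images.
- caster: gel caster, fixed: base 12 thick, from 155 mm in front of the origin to 90 behind, 150 wide; chamber open on top, floor at z = 12, clear side walls 108 apart inside, tops at z = 76. In front, below z = 64, a crossbar, spring barrels and a backed-off locking screw. Origin: on the bench, midway between the walls; x from pressure plate to rear stop, z up. Stands left or right of the middle.
- plate_slide (a joint): travel of the sprung pressure plate along the caster's +x in m: 0 back at its front stop (start), 0.028 end of travel, hard stops. Springs push it back with 3.6 N at 0 to 5.3 N at 0.028, so it returns when let go. With too few fillers it runs to 0.028 without pressing the stack, and then one more filler always fits with the plate back.
- pressure_plate: aluminium plate 10 thick x 100 wide, top at z = 88, its bracket carrying the black push grip in front. Origin and axes: the caster's when travel is 0, then moving with the plate. In this frame its pressing face is at x = -45 mm; the grip is an upright block 18 (x) x 30 (y) centred at x = -85, y = 0, from z = 88 to 126, free on all sides.
- push_grip (a point): centre of the top of the black push grip
- rear_stop: grey stop plate 12 thick x 106 wide, top at z = 79, fixed fast in the chamber, with a black screw to z = 94 over each side wall; its setting along the caster's x differs between runs. Origin: on the bench under the middle of its front face, against which the cassettes stand; axes as the caster's.
- cassettes: three glass gel cassettes taped into one loose pack, 24 thick (x) x 100 wide (y) x 80 high, about 0.36 kg, on the chamber floor against the rear stop. Origin: centre of its underside; its front face is 12 mm nearer the pressure plate. With the plate back, the gap from this face to the plate is 34 to 66 mm.
- rack: white rack, fixed: base 122 (x) x 124 (y) x 10, three slots at x = -34, 0 and 34 mm, 24 wide between posts 40 high, in which the fillers stand at z = 10. Origin: on the bench, centre of the base.
- filler0: solid blue acrylic filler block, one of three alike, about 0.2 kg: plate 20 thick (x) x 100 wide (y) x 80 high, on top in the middle a lifting tab 20 thick x 30 wide (y) x 34 high; 114 high in all. The lowest 6 mm are stepped in to 16 x 96. Origin: centre of its underside, z up. Starts upright in the rack, its x along the rack's x, and lifts straight out.
- filler1: as filler0
- filler2: as filler0
- bottle: bystander: white bottle with a black cap, 60 across, 130 high, loose, beyond the work. Origin: centre of its underside.
- beaker: bystander: white plastic beaker, 68 across, 85 high, loose, to the left. Origin: centre of its underside.
- tube_rack: bystander: blue tube rack with capped tubes, 70 x 160, 98 high, loose, to the right. Origin: centre of its underside.
Not all that is in view belongs to the job. What is shaped like the filler0 but pink is not meant.

How it is judged:
On the way:
1. a filler block stands in the chamber and has been let go ((((x of filler0 in the frame of caster between -0.045 and 0.045 m and y of filler0 in the frame of caster between -0.008 and 0.008 m and z of filler0 in the frame of caster between 0.008 and 0.0155 m and angle between filler0's own z axis and vertical below 0.08 rad) and contact force between the fingers and filler0 below 0.3 N and linear speed of filler0 below 0.05 m/s) or ((x of filler1 in the frame of caster between -0.045 and 0.045 m and y of filler1 in the frame of caster between -0.008 and 0.008 m and z of filler1 in the frame of caster between 0.008 and 0.0155 m and angle between filler1's own z axis and vertical below 0.08 rad) and contact force between the fingers and filler1 below 0.3 N and linear speed of filler1 below 0.05 m/s) or ((x of filler2 in the frame of caster between -0.045 and 0.045 m and y of filler2 in the frame of caster between -0.008 and 0.008 m and z of filler2 in the frame of caster between 0.008 and 0.0155 m and angle between filler2's own z axis and vertical below 0.08 rad) and contact force between the fingers and filler2 below 0.3 N and linear speed of filler2 below 0.05 m/s))), for 0.2 s.
At the end, for the whole second after the job is handed in: Fingers push on the pressure plate, it on a filler and the cassettes on the rear stop, each over 3 N; cassettes still and upright within 0.06 rad. Each filler stands untouched: on the chamber floor (3.5 mm in height, 8 mm off the middle, 0.08 rad) or in the rack (((x of filler0 in the frame of caster between -0.045 and 0.045 m and y of filler0 in the frame of caster between -0.008 and 0.008 m and z of filler0 in the frame of caster between 0.008 and 0.0155 m and angle between filler0's own z axis and vertical below 0.08 rad) or (x of filler0 in the frame of rack between -0.045 and 0.045 m and y of filler0 in the frame of rack between -0.02 and 0.02 m and z of filler0 in the frame of rack between 0.006 and 0.014 m and angle between filler0's own z axis and vertical below 0.2 rad)) and ((x of filler1 in the frame of caster between -0.045 and 0.045 m and y of filler1 in the frame of caster between -0.008 and 0.008 m and z of filler1 in the frame of caster between 0.008 and 0.0155 m and angle between filler1's own z axis and vertical below 0.08 rad) or (x of filler1 in the frame of rack between -0.045 and 0.045 m and y of filler1 in the frame of rack between -0.02 and 0.02 m and z of filler1 in the frame of rack between 0.006 and 0.014 m and angle between filler1's own z axis and vertical below 0.2 rad)) and ((x of filler2 in the frame of caster between -0.045 and 0.045 m and y of filler2 in the frame of caster between -0.008 and 0.008 m and z of filler2 in the frame of caster between 0.008 and 0.0155 m and angle between filler2's own z axis and vertical below 0.08 rad) or (x of filler2 in the frame of rack between -0.045 and 0.045 m and y of filler2 in the frame of rack between -0.02 and 0.02 m and z of filler2 in the frame of rack between 0.006 and 0.014 m and angle between filler2's own z axis and vertical below 0.2 rad)) and (((x of filler0 in the frame of caster between -0.045 and 0.045 m and y of filler0 in the frame of caster between -0.008 and 0.008 m and z of filler0 in the frame of caster between 0.008 and 0.0155 m and angle between filler0's own z axis and vertical below 0.08 rad) and contact force between pressure_plate and filler0 above 3 N) or ((x of filler1 in the frame of caster between -0.045 and 0.045 m and y of filler1 in the frame of caster between -0.008 and 0.008 m and z of filler1 in the frame of caster between 0.008 and 0.0155 m and angle between filler1's own z axis and vertical below 0.08 rad) and contact force between pressure_plate and filler1 above 3 N) or ((x of filler2 in the frame of caster between -0.045 and 0.045 m and y of filler2 in the frame of caster between -0.008 and 0.008 m and z of filler2 in the frame of caster between 0.008 and 0.0155 m and angle between filler2's own z axis and vertical below 0.08 rad) and contact force between pressure_plate and filler2 above 3 N)) and contact force between cassettes and rear_stop above 3 N and contact force between the fingers and pressure_plate above 3 N and angle between cassettes's own z axis and vertical below 0.06 rad and linear speed of cassettes below 0.02 m/s and contact force between the fingers and filler0 below 0.5 N and contact force between the fingers and filler1 below 0.5 N and contact force between the fingers and filler2 below 0.5 N); the arm keeps its last pose, push and grip.
It fails at once if a bystander is disturbed: the bottle is moved by more than 25 mm or tipped (distance of bottle from where it was at the start of the episode above 0.025 m or angle between bottle's own z axis and vertical above 0.3 rad).
It fails at once if a bystander is disturbed: the beaker is moved by more than 25 mm or tipped (distance of beaker from where it was at the start of the episode above 0.025 m or angle between beaker's own z axis and vertical above 0.3 rad).
It fails at once if a bystander is disturbed: the tube rack is moved by more than 25 mm or tipped (distance of tube_rack from where it was at the start of the episode above 0.025 m or angle between tube_rack's own z axis and vertical above 0.3 rad).
It fails at once if a filler block is dropped (out of the fingers and faster than 0.7 m/s, a fall of 25 mm) ((contact force between the fingers and filler0 below 0.2 N and linear speed of filler0 above 0.7 m/s) or (contact force between the fingers and filler1 below 0.2 N and linear speed of filler1 above 0.7 m/s) or (contact force between the fingers and filler2 below 0.2 N and linear speed of filler2 above 0.7 m/s)).
It fails at once if the glass cassettes are tipped by more than 0.5 rad or lifted by 30 mm (angle between cassettes's own z axis and vertical above 0.5 rad or height (world z) of cassettes above 0.042 m).
It also fails if it takes over 72 s, if anything falls off the work surface, if the arm or the gripper's body presses on something with over 40 N, if the wrist force passes 120 N, or if a joint passes its speed limit or range.

## Working session

There is one attempt and no reset: what is moved stays moved. The work goes in short steps, Python scripts to look and compute and a shell command to move; the robot and the scene stay as the last step left them, time stands still between calls to the robot, and variables do not carry over. Pictures are saved under pics/ and viewed, at most 10 in all, crops included, and the job is handed in when it is done.

```bash
mkdir -p pics; python3 - <<'E'
from workcell import manip
import cv2,numpy as np
o=manip.get_obs();print(o['clock'],o['position'],o['ee_rot'],o['grip_width'],o['ft_force'],manip.grip_point_offset)
for n in('scene','top','wrist'):
    im=manip.camera(n);cv2.imwrite(f'pics/{n}0.png',im[:,:,::-1])
    p=manip.camera_params(n);print(n,{k:(np.round(v,4).tolist() if not np.isscalar(v) else v) for k,v in p.items()})
a=cv2.imread('pics/top0.png');cv2.imwrite('pics/top0b.png',cv2.resize(a,(800,600),interpolation=cv2.INTER_CUBIC))
a=cv2.imread('pics/scene0.png');cv2.imwrite('pics/scene0b.png',cv2.resize(a,(800,600),interpolation=cv2.INTER_CUBIC))
E
```

```text
0.0 [0.2551617  0.57011494 0.20904033] [ 2.08864243e-01  9.77944404e-01 -6.73924935e-04 -1.27830417e-04] 0.9982308582451593 [-0.0515108   0.59129769  0.05549749] 0.0187
scene {'fov_y': 53.45810257023497, 'cx': 249.83958988612994, 'cy': 194.14271300948477, 'k1': -0.08281500845427023, 'camera_from_world': [[0.4633, 0.8862, 0.0008, -0.2844], [-0.6928, 0.3616, 0.624, 0.3531], [0.5527, -0.2896, 0.7814, -1.5662], [0.0, 0.0, 0.0, 1.0]]}
top {'fov_y': 45.87775164586196, 'cx': 254.44935743297063, 'cy': 194.78865929777527, 'k1': -0.1417679455016886, 'camera_from_world': [[-0.0177, -0.9998, -0.0129, 0.0185], [0.9849, -0.0197, 0.172, -0.5977], [-0.1723, -0.0097, 0.985, -1.5486], [0.0, 0.0, 0.0, 1.0]]}
wrist {'fov_y': 59.11245440012342, 'cx': 252.04162838572668, 'cy': 191.9861274987439, 'k1': -0.04552677378611078, 'T_tool_cam': [[0.0001, 0.9632, 0.2688, 0.066], [1.0, -0.0001, 0.0, -0.0008], [0.0, 0.2688, -0.9632, -0.1635], [0.0, 0.0, 0.0, 1.0]]}
```

View pics/top0b.png

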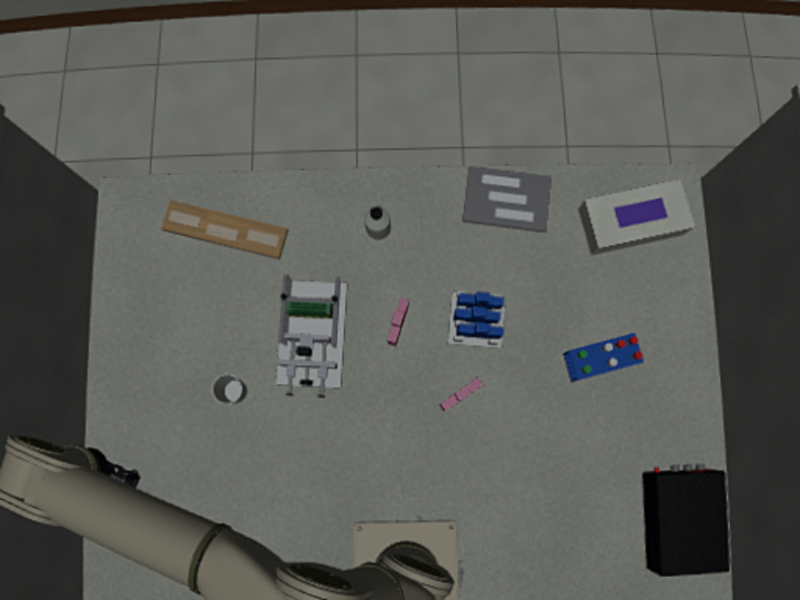

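View pics/scene0b.png

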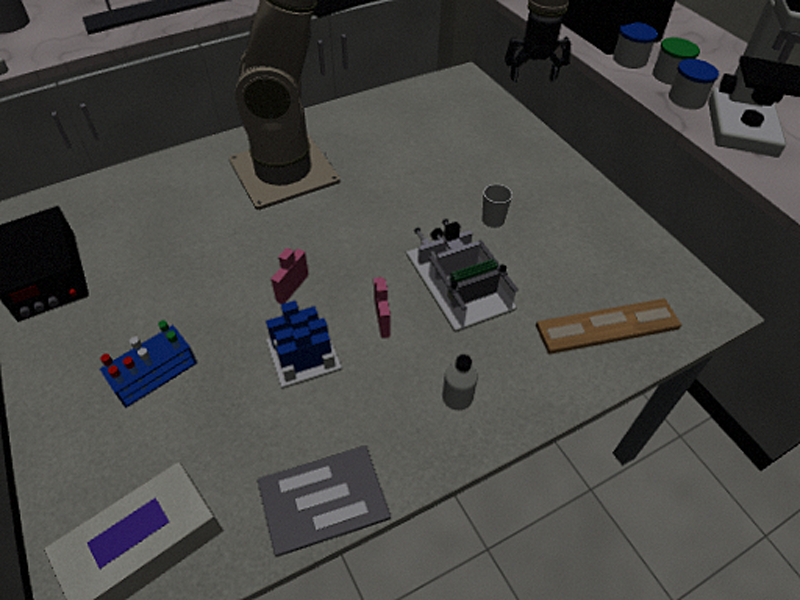

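The top view shows the caster at about (310,335) in 800x600 pixels, nearly aligned with world x and with the plate towards the robot. The rack is at (480,318) with three blue fillers, and the pink decoys are at (398,322) and (460,393). I'll enlarge both.

```bash
cat > h.py <<'E'
import numpy as np,cv2
from scipy.spatial.transform import Rotation as R
from workcell import manip
def cam(n,o=None):
    p=manip.camera_params(n)
    if n=='wrist':
        T=np.eye(4);T[:3,:3]=R.from_quat(o['ee_rot']).as_matrix();T[:3,3]=o['position'];W=T@np.array(p['T_tool_cam'])
    else: W=np.linalg.inv(np.array(p['camera_from_world']))
    return p,W,192/np.tan(np.radians(p['fov_y']/2))
def px2w(n,uv,z,o=None):
    p,W,f=cam(n,o);d=np.array([(uv[0]-p['cx'])/f,(uv[1]-p['cy'])/f]);s=d.copy()
    for _ in range(20): s=d/(1+p['k1']*(s@s))
    r=W[:3,:3]@np.array([s[0],-s[1],-1]);c=W[:3,3];return c+r*(z-c[2])/r[2]
def w2px(n,P,o=None):
    p,W,f=cam(n,o);q=np.linalg.inv(W)@np.append(P,1);s=np.array([q[0],-q[1]])/-q[2];s=s*(1+p['k1']*(s@s))
    return s*f+[p['cx'],p['cy']]
def tool(o): return R.from_quat(o['ee_rot']).as_matrix()
E
python3 - <<'E'
import cv2,numpy as np
a=cv2.imread('pics/top0.png');a=np.clip(a.astype(float)*1.8,0,255).astype('uint8')
A=cv2.resize(a[172:262,170:230],None,fx=6,fy=6,interpolation=cv2.INTER_CUBIC)
B=cv2.resize(a[182:227,283:328],None,fx=9,fy=9,interpolation=cv2.INTER_CUBIC)
c=np.zeros((540,800,3),'uint8');c[:540,:360]=A;c[:405,380:785]=B;cv2.imwrite('pics/crop1.png',c)
E
```

```text
(no output)
```

View pics/crop1.png

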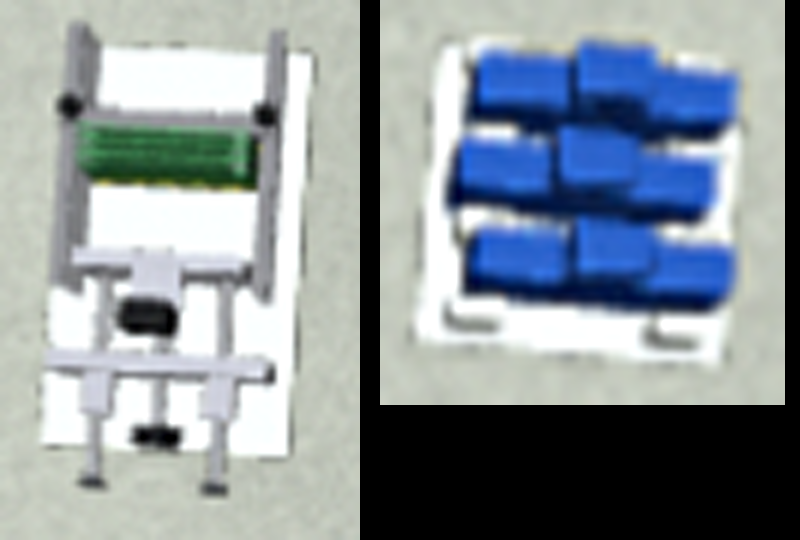

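```bash
python3 - <<'E'
from h import *
C=lambda u,v:(170+(u+.5)/6-.5,172+(v+.5)/6-.5)
K=lambda u,v:(283+(u-380+.5)/9-.5,182+(v+.5)/9-.5)
def s(n,uv,z): print(n,np.round(px2w('top',uv,z)[:2],4))
print(cam('top')[1][:3,3])
s('cTR',C(312,52),.012);s('cBL',C(42,445),.012);s('cBR',C(292,457),.012)
s('scrL',C(70,103),.094);s('scrR',C(265,113),.094)
s('platetopL',C(75,250),.088);s('platetopR',C(250,263),.088)
s('grip tl',C(120,297),.126);s('grip tr',C(178,300),.126)
s('cassette front L',C(78,178),.092);s('cassette front R',C(256,186),.092)
for n,u,v in(('TL',446,45),('TR',740,75),('BL',418,340),('BR',720,365)): s('rack'+n,K(u,v),.010)
for i,(l,r) in enumerate((((580,42),(657,47)),((562,125),(637,130)),((578,217),(655,222)))):
    s(f'tab{i} backL',K(*l),.124);s(f'tab{i} backR',K(*r),.124)
E
```

```text
[ 0.32224189 -0.00829378  1.62842574]
cTR [0.6611 0.1264]
cBL [0.4255 0.2893]
cBR [0.4162 0.1398]
scrL [0.6169 0.2598]
scrR [0.6087 0.1468]
platetopL [0.5321 0.2571]
platetopR [0.5228 0.1562]
grip tl [0.5   0.225]
grip tr [0.4978 0.1925]
cassette front L [0.5733 0.255 ]
cassette front R [0.5666 0.1523]
rackTL [ 0.6331 -0.1217]
rackTR [ 0.6184 -0.2402]
rackBL [ 0.5135 -0.1068]
rackBR [ 0.501  -0.2271]
tab0 backL [ 0.6113 -0.1641]
tab0 backR [ 0.6088 -0.193 ]
tab1 backL [ 0.5798 -0.1562]
tab1 backR [ 0.5774 -0.1842]
tab2 backL [ 0.5449 -0.1609]
tab2 backR [ 0.5425 -0.1896]
```

The caster is at about (0.576, 0.206) with yaw -0.058, and the rack at about (0.5665, -0.174) with yaw -0.115. I read the gap as roughly 40 mm. I'll fly over the caster for a close look and then go on to the rack.

```bash
python3 -m inch '[[[-0.1,-0.05,0],[0,0,-0.046]],[[-0.2,-0.11,0],[0,0,-0.092]],[[-0.3,-0.16,0],[0,0,-0.138]],[[-0.4,-0.22,0],[0,0,-0.185]],[[-0.5,-0.27,0],[0,0,-0.23]],[[-0.6,-0.33,0],[0,0,-0.277]],[[-0.7,-0.38,0],[0,0,-0.323]],[[-0.8,-0.44,0],[0,0,-0.37]],[[-0.9,-0.5,0],[0,0,-0.416]],[[-1,-0.55,0],[0,0,-0.462]]]' 0.7 60
for i in 1 2 3 4; do python3 -m inch '[[[-0.07,-0.09,0],[0,0,0]],[[-0.15,-0.17,0],[0,0,0]],[[-0.22,-0.26,0],[0,0,0]],[[-0.3,-0.35,0],[0,0,0]],[[-0.37,-0.43,0],[0,0,0]],[[-0.44,-0.52,0],[0,0,0]],[[-0.52,-0.61,0],[0,0,0]],[[-0.59,-0.7,0],[0,0,0]],[[-0.67,-0.78,0],[0,0,0]],[[-0.74,-0.87,0],[0,0,0]]]'; done
python3 - <<'E'
from h import *
import json
o=manip.get_obs();im=manip.camera('wrist')
json.dump({k:np.array(o[k]).tolist() for k in('position','ee_rot')},open('o1.json','w'))
print(o['clock'],o['position'],R.from_quat(o['ee_rot']).as_matrix()[:,:2].T)
a=np.clip(im[:,:,::-1].astype(float)*1.5,0,255).astype('uint8')
cv2.imwrite('pics/w1.png',cv2.resize(a,(768,576),interpolation=cv2.INTER_CUBIC))
E
```

```text
clock: 1.15
position: [0.3105, 0.4971, 0.2095]
ee_rot: [0.028, 1.0, -0.0, -0.0]
ft_force: [0.5, 0.1, -0.2]
grip_width: 0.7
grasp_force: 0.0
clock: 2.15
position: [0.366, 0.4242, 0.2098]
ee_rot: [0.029, 1.0, 0.0, 0.0]
ft_force: [0.2, -0.4, -0.9]
grip_width: 0.698
grasp_force: 0.0
clock: 3.15
position: [0.421, 0.3513, 0.2098]
ee_rot: [0.029, 1.0, 0.0, 0.0]
ft_force: [0.3, 0.6, -0.0]
grip_width: 0.699
grasp_force: 0.0
clock: 4.15
position: [0.476, 0.2784, 0.2098]
ee_rot: [0.029, 1.0, 0.0, -0.0]
ft_force: [0.3, -0.1, 0.1]
grip_width: 0.701
grasp_force: 0.0
clock: 5.15
position: [0.5311, 0.2055, 0.2098]
ee_rot: [0.029, 1.0, 0.0, 0.0]
ft_force: [0.2, 1.0, 0.5]
grip_width: 0.7
grasp_force: 0.0
5.15 [0.53111257 0.20548417 0.2097846 ] [[-9.98326213e-01  5.78340045e-02 -2.64256987e-05]
 [ 5.78340021e-02  9.98326210e-01  8.20428593e-05]]
```

View pics/w1.png

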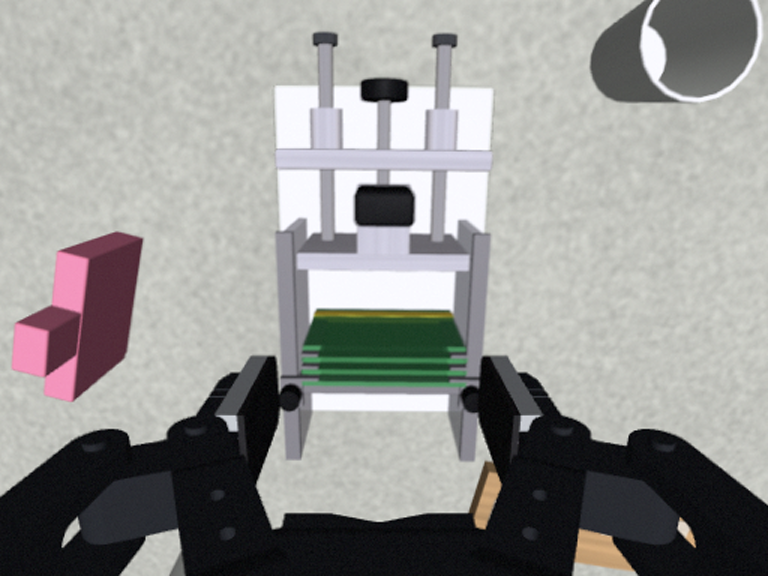

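The wrist view shows the caster square to the tool: plate top at rows 254–270, cassette front top edge about row 348, screws at (290,398) and (472,399), and the grip at (385,205). Next I'll work out the numbers.

```bash
python3 - <<'E'
from h import *
import json
o=json.load(open('o1.json'))
def s(n,u,v,z):
    p=px2w('wrist',((u+.5)/1.5-.5,(v+.5)/1.5-.5),z,o);print(n,np.round(p[:2],4));return p[:2]
a=s('base TL',275,87,.012);b=s('base TR',493,88,.012);print((a+b)/2,'yaw',np.arctan2(*( (b-a)[[0,1]])))
s('plate L',298,270,.088);s('plate R',470,269,.088)
s('cass L',303,348,.092);s('cass R',465,348,.092)
s('cassb L',302,386,.092);s('cassb R',467,386,.092)
s('scrL',290,398,.094);s('scrR',472,399,.094)
s('grip l',356,222,.126);s('grip r',414,222,.126)
s('wallL',276,236,.076);s('wallR',490,235,.076)
E
```

```text
base TL [0.4215 0.1409]
base TR [0.4305 0.2869]
[0.4260359  0.21387984] yaw 0.061767792532115035
plate L [0.5306 0.1575]
plate R [0.5357 0.2568]
cass L [0.5774 0.1564]
cass R [0.583  0.2527]
cassb L [0.6021 0.1533]
cassb R [0.608  0.2537]
scrL [0.6088 0.1455]
scrR [0.6159 0.2563]
grip l [0.4995 0.1949]
grip r [0.5011 0.2231]
wallL [0.512  0.1444]
wallR [0.5187 0.2709]
```

```bash
for i in 1 2 3 4; do python3 -m inch '[[[0,-0.1,0],[0,0,0]],[[-0.01,-0.19,0],[0,0,0]],[[-0.02,-0.29,0],[0,0,0]],[[-0.02,-0.38,0],[0,0,0]],[[-0.03,-0.48,0],[0,0,0]],[[-0.04,-0.57,0],[0,0,0]],[[-0.04,-0.67,0],[0,0,0]],[[-0.05,-0.76,0],[0,0,0]],[[-0.06,-0.86,0],[0,0,0]],[[-0.063,-0.95,0],[0,0,0]]]' >/dev/null; done
python3 -m inch '[[[0,-0.12,0],[0,0,0.01]],[[-0.01,-0.24,0],[0,0,0.02]],[[-0.02,-0.36,0],[0,0,0.03]],[[-0.03,-0.48,0],[0,0,0.04]],[[-0.04,-0.6,0],[0,0,0.05]],[[-0.05,-0.72,0],[0,0,0.06]],[[-0.06,-0.84,0],[0,0,0.07]],[[-0.063,-0.95,0],[0,0,0.073]],[[-0.063,-0.95,0],[0,0,0.073]],[[-0.063,-0.95,0],[0,0,0.073]]]'
python3 - <<'E'
from h import *
import json
o=manip.get_obs();im=manip.camera('wrist')
json.dump({k:np.array(o[k]).tolist() for k in('position','ee_rot')},open('o2.json','w'))
print(o['clock'],o['position'],R.from_quat(o['ee_rot']).as_matrix()[:,:2].T)
a=np.clip(im[:,:,::-1].astype(float)*1.5,0,255).astype('uint8')
cv2.imwrite('pics/w2.png',cv2.resize(a,(768,576),interpolation=cv2.INTER_CUBIC))
E
```

```text
clock: 10.2
position: [0.5338, -0.1748, 0.2097]
ee_rot: [0.058, 0.998, 0.0, -0.0]
ft_force: [-0.3, -0.6, -0.1]
grip_width: 0.698
grasp_force: 0.0
10.2 [ 0.53380695 -0.17475477  0.20972767] [[-9.93346539e-01  1.15163562e-01  8.84513071e-05]
 [ 1.15163580e-01  9.93346511e-01  2.42883154e-04]]
```

View pics/w2.png

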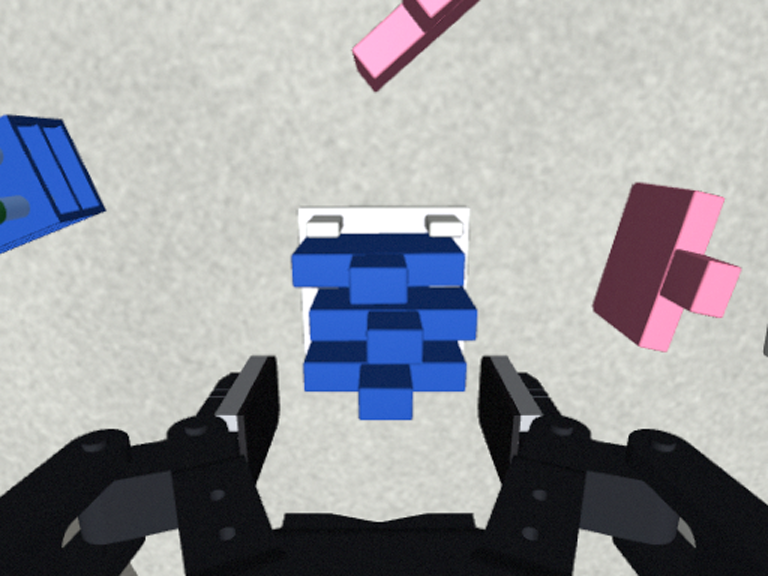

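The rack is square to the tool. The nearest filler's tab top spans columns 350–407 and rows 267–304, the middle one 367–422 and 331–364, and the far one 358–412 and 388–419.

```bash
python3 - <<'E'
from h import *
import json
o=json.load(open('o2.json'));T=tool(o)
for n,l,r,t,b in (('near',350,407,267,304),('mid',367,422,331,364),('far',358,412,388,419)):
    q=[px2w('wrist',((u+.5)/1.5-.5,(v+.5)/1.5-.5),.124,o) for u,v in((l,t),(r,t),(l,b),(r,b))]
    c=np.mean(q,0);d=c-o['position'];print(n,np.round(c,4),'size',np.round([np.linalg.norm(q[0]-q[1]),np.linalg.norm(q[0]-q[2])],4),'shift shares',np.round(T.T@d/.08,3))
E
```

```text
near [ 0.5355 -0.1763  0.124 ] size [0.0287 0.0195] shift shares [-0.023 -0.017  1.072]
mid [ 0.5701 -0.1718  0.124 ] size [0.0287 0.0187] shift shares [-0.447  0.089  1.072]
far [ 0.6022 -0.1804  0.124 ] size [0.0292 0.0188] shift shares [-0.857  0.028  1.072]
```

```bash
python3 -m inch '[[[0,0,0.08],[0,0,0]],[[-0.01,-0.01,0.16],[0,0,0]],[[-0.02,-0.02,0.24],[0,0,0]],[[-0.02,-0.02,0.32],[0,0,0]],[[-0.02,-0.02,0.4],[0,0,0]],[[-0.02,-0.02,0.48],[0,0,0]],[[-0.02,-0.02,0.56],[0,0,0]],[[-0.02,-0.02,0.64],[0,0,0]],[[-0.02,-0.02,0.72],[0,0,0]],[[-0.02,-0.02,0.78],[0,0,0]]]'
python3 -m inch '[[[0,0,0.08],[0,0,0]],[[0,0,0.16],[0,0,0]],[[0,0,0.24],[0,0,0]],[[0,0,0.32],[0,0,0]],[[0,0,0.4],[0,0,0]],[[0,0,0.48],[0,0,0]],[[0,0,0.56],[0,0,0]],[[0,0,0.62],[0,0,0]],[[0,0,0.66],[0,0,0]],[[0,0,0.68],[0,0,0]]]'
python3 -m inch '[[[0,0,0],[0,0,0]],[[0,0,0],[0,0,0]],[[0,0,0],[0,0,0]],[[0,0,0],[0,0,0]],[[0,0,0],[0,0,0]],[[0,0,0],[0,0,0]],[[0,0,0],[0,0,0]],[[0,0,0],[0,0,0]],[[0,0,0],[0,0,0]],[[0,0,0],[0,0,0]]]' 0 60
```

```text
clock: 11.25
position: [0.5351, -0.1765, 0.1467]
ee_rot: [0.058, 0.998, 0.0, -0.0]
ft_force: [0.8, -0.1, 0.5]
grip_width: 0.699
grasp_force: 0.0
clock: 12.25
position: [0.5351, -0.1766, 0.0927]
ee_rot: [0.058, 0.998, 0.0, -0.0]
ft_force: [-0.2, -0.3, 0.3]
grip_width: 0.704
grasp_force: 0.0
clock: 13.25
position: [0.5356, -0.1764, 0.0934]
ee_rot: [0.058, 0.998, 0.0, 0.0]
ft_force: [0.0, 2.3, 5.0]
grip_width: 0.323
grasp_force: 59.8
```

```bash
for i in 1 2; do python3 -m inch '[[[0,0,-0.06],[0,0,0]],[[0,0,-0.14],[0,0,0]],[[0,0,-0.22],[0,0,0]],[[0,0,-0.31],[0,0,0]],[[0,0,-0.4],[0,0,0]],[[0,0,-0.49],[0,0,0]],[[0,0,-0.58],[0,0,0]],[[0,0,-0.67],[0,0,0]],[[0,0,-0.75],[0,0,0]],[[0,0,-0.8],[0,0,0]]]'; done
for i in 1 2 3 4; do python3 -m inch '[[[0,0.08,0],[0,0,0]],[[0.01,0.18,0],[0,0,0]],[[0.01,0.28,0],[0,0,0]],[[0.01,0.38,0],[0,0,0]],[[0.02,0.48,0],[0,0,0]],[[0.02,0.58,0],[0,0,0]],[[0.02,0.68,0],[0,0,0]],[[0.03,0.78,0],[0,0,0]],[[0.03,0.88,0],[0,0,0]],[[0.035,0.96,0],[0,0,0]]]' >/dev/null; done
python3 -m inch '[[[0,0.1,0],[0,0,-0.01]],[[0.01,0.2,0],[0,0,-0.02]],[[0.01,0.32,0],[0,0,-0.03]],[[0.01,0.44,0],[0,0,-0.04]],[[0.02,0.56,0],[0,0,-0.05]],[[0.02,0.68,0],[0,0,-0.06]],[[0.02,0.8,0],[0,0,-0.07]],[[0.03,0.9,0],[0,0,-0.073]],[[0.035,0.95,0],[0,0,-0.073]],[[0.035,0.95,0],[0,0,-0.073]]]'
python3 - <<'E'
from h import *
import json
o=manip.get_obs();im=manip.camera('wrist')
json.dump({k:np.array(o[k]).tolist() for k in('position','ee_rot')},open('o3.json','w'))
print(o['clock'],o['position'],R.from_quat(o['ee_rot']).as_matrix()[:,:2].T)
a=np.clip(im[:,:,::-1].astype(float)*1.5,0,255).astype('uint8')
cv2.imwrite('pics/w3.png',cv2.resize(a,(768,576),interpolation=cv2.INTER_CUBIC))
E
```

```text
clock: 14.25
position: [0.5354, -0.1766, 0.1577]
ee_rot: [0.058, 0.998, 0.0, 0.0]
ft_force: [1.6, -0.7, -2.1]
grip_width: 0.331
grasp_force: 59.4
clock: 15.25
position: [0.5353, -0.1766, 0.2217]
ee_rot: [0.058, 0.998, 0.0, 0.0]
ft_force: [-0.2, 0.6, -1.4]
grip_width: 0.332
grasp_force: 59.4
clock: 20.25
position: [0.5652, 0.2064, 0.2209]
ee_rot: [0.029, 1.0, 0.0, -0.0]
ft_force: [-0.1, -0.2, -1.7]
grip_width: 0.327
grasp_force: 59.4
20.25 [0.56519738 0.2063666  0.22087271] [[-9.98369196e-01  5.70867232e-02  2.34086862e-04]
 [ 5.70867379e-02  9.98369221e-01  5.62245793e-05]]
```

View pics/w3.png

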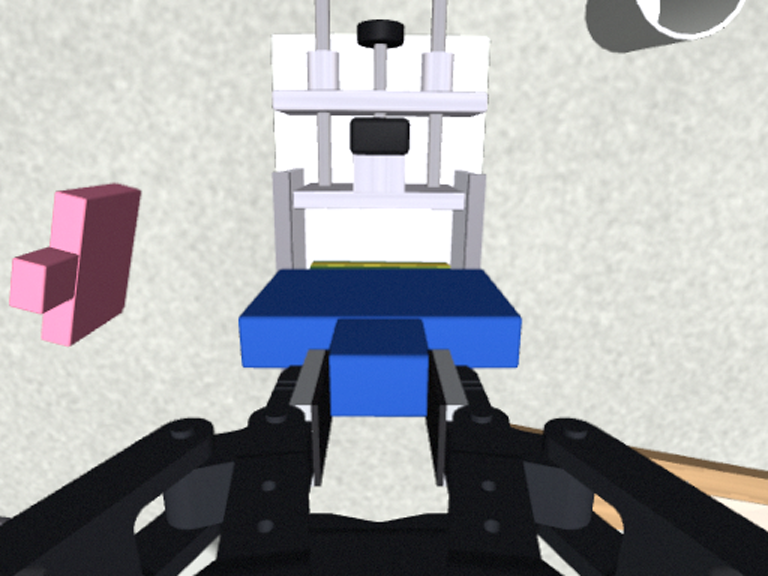

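The filler hangs square and upright, with its bottom front edge at row 270, columns 282–484. The plate top's far edge is at row 207, columns 295–463.

```bash
python3 - <<'E'
from h import *
import json
o=json.load(open('o3.json'));T=tool(o)
def s(n,u,v,z):
    p=px2w('wrist',((u+.5)/1.5-.5,(v+.5)/1.5-.5),z,o);q=T.T@(p-o['position'])*1000;print(n,np.round(p[:2],4),'tool',np.round(q[:2],1))
s('fill L',282,270,.144);s('fill R',484,270,.144)
s('fill top L',240,319,.2175);s('fill top R',520,319,.2175)
s('tab L',331,352,.2515);s('tab R',428,352,.2515)
s('plate L',295,207,.088);s('plate R',464,207,.088)
s('wall outer L',274,172,.076);s('wall outer R',486,172,.076)
s('base L',272,36,.012);s('base R',489,36,.012)
s('grip l',351,152,.126);s('grip r',409,152,.126)
E
```

```text
fill L [0.5539 0.1585] tool [  8.6 -48.5]
fill R [0.5595 0.2568] tool [ 8.6 50. ]
fill top L [0.5536 0.1573] tool [  8.7 -49.7]
fill top R [0.5592 0.2546] tool [ 8.7 47.8]
tab L [0.5537 0.1921] tool [ 10.7 -14.9]
tab R [0.5552 0.2194] tool [10.7 12.5]
plate L [0.5296 0.1584] tool [ 32.7 -50. ]
plate R [0.5352 0.2564] tool [32.7 48.3]
wall outer L [0.5095 0.1458] tool [ 52.2 -63.6]
wall outer R [0.5167 0.2718] tool [52.2 62.5]
base L [0.4215 0.141 ] tool [139.7 -73.5]
base R [0.4298 0.2876] tool [139.7  73.3]
grip l [0.5004 0.195 ] tool [ 64. -15.]
grip r [0.502  0.2236] tool [64.  13.6]
```

```bash
python3 -m inch '[[[0,0,0.06],[0,0,0]],[[0,0,0.14],[0,0,0]],[[0,0,0.22],[0,0,0]],[[0,0,0.3],[0,0,0]],[[0,0,0.38],[0,0,0]],[[0,0,0.46],[0,0,0]],[[0,0,0.54],[0,0,0]],[[0,0,0.62],[0,0,0]],[[0,0,0.7],[0,0,0]],[[0,0,0.75],[0,0,0]]]'
python3 -m inch '[[[0,0,0.06],[0,0,0]],[[0,0,0.14],[0,0,0]],[[0,0,0.22],[0,0,0]],[[0,0,0.3],[0,0,0]],[[0,0,0.38],[0,0,0]],[[0,0,0.46],[0,0,0]],[[0,0,0.54],[0,0,0]],[[0,0,0.62],[0,0,0]],[[0,0,0.7],[0,0,0]],[[0,0,0.76],[0,0,0]]]'
```

```text
clock: 21.3
position: [0.5651, 0.2056, 0.1603]
ee_rot: [0.029, 1.0, -0.0, -0.0]
ft_force: [-0.6, 0.3, -1.8]
grip_width: 0.327
grasp_force: 59.4
clock: 22.3
position: [0.5652, 0.2056, 0.0995]
ee_rot: [0.029, 1.0, -0.0, -0.0]
ft_force: [-0.6, -0.2, -1.8]
grip_width: 0.327
grasp_force: 59.4
```

```bash
python3 -m inch '[[[0,0,0.01],[0,0,0]],[[0,0,0.02],[0,0,0]],[[0,0,0.025],[0,0,0]],[[0,0,0.03],[0,0,0]],[[0,0,0.035],[0,0,0]],[[0,0,0.04],[0,0,0]],[[0,0,0.045],[0,0,0]],[[0,0,0.05],[0,0,0]],[[0,0,0.05],[0,0,0]],[[0,0,0.05],[0,0,0]]]'
python3 -m inch '[[[0,0,0],[0,0,0]],[[0,0,0],[0,0,0]],[[0,0,0],[0,0,0]],[[0,0,0],[0,0,0]],[[0,0,0],[0,0,0]],[[0,0,0],[0,0,0]],[[0,0,0],[0,0,0]],[[0,0,0],[0,0,0]],[[0,0,0],[0,0,0]],[[0,0,0],[0,0,0]]]' 0.6
python3 -m inch '[[[0,0,-0.06],[0,0,0]],[[0,0,-0.14],[0,0,0]],[[0,0,-0.22],[0,0,0]],[[0,0,-0.3],[0,0,0]],[[0,0,-0.38],[0,0,0]],[[0,0,-0.46],[0,0,0]],[[0,0,-0.54],[0,0,0]],[[0.1,0,-0.62],[0,0,0]],[[0.2,0,-0.7],[0,0,0]],[[0.3,0,-0.75],[0,0,0]]]'
```

```text
clock: 23.3
position: [0.5653, 0.2057, 0.0962]
ee_rot: [0.029, 1.0, 0.0, -0.0]
ft_force: [0.2, 0.7, -1.4]
grip_width: 0.331
grasp_force: 59.4
clock: 24.3
position: [0.5654, 0.2057, 0.0962]
ee_rot: [0.029, 1.0, 0.0, 0.0]
ft_force: [0.3, 0.3, 0.6]
grip_width: 0.594
grasp_force: 0.0
clock: 25.3
position: [0.5406, 0.2073, 0.1569]
ee_rot: [0.029, 1.0, 0.0, 0.0]
ft_force: [-0.2, -0.1, 0.9]
grip_width: 0.601
grasp_force: 0.0
```

```bash
python3 -m inch '[[[0.08,0,0],[0,0,0]],[[0.18,0,0],[0,0,0]],[[0.28,0,0],[0,0,0]],[[0.38,0,0],[0,0,0]],[[0.5,0,0],[0,0,0]],[[0.62,0,0],[0,0,0]],[[0.74,0,0],[0,0,0]],[[0.86,0,0],[0,0,0]],[[0.95,0,0],[0,0,0]],[[1,0,0],[0,0,0]]]' 0 60
python3 -m inch '[[[0,0,0.06],[0,0,0]],[[0,0,0.14],[0,0,0]],[[0,0,0.22],[0,0,0]],[[0,0,0.3],[0,0,0]],[[0,0,0.38],[0,0,0]],[[0,0,0.46],[0,0,0]],[[0,0,0.54],[0,0,0]],[[0,0,0.6],[0,0,0]],[[0,0,0.64],[0,0,0]],[[0,0,0.66],[0,0,0]]]'
python3 -m inch '[[[-0.04,0,0],[0,0,0]],[[-0.08,0,0],[0,0,0]],[[-0.12,0,0],[0,0,0]],[[-0.16,0,0],[0,0,0]],[[-0.2,0,0],[0,0,0]],[[-0.24,0,0],[0,0,0]],[[-0.28,0,0],[0,0,0]],[[-0.32,0,0],[0,0,0]],[[-0.36,0,0],[0,0,0]],[[-0.4,0,0],[0,0,0]]]'
```

```text
clock: 26.3
position: [0.4608, 0.2119, 0.1563]
ee_rot: [0.029, 1.0, 0.0, 0.0]
ft_force: [0.1, -0.1, 0.5]
grip_width: 0.002
grasp_force: 0.0
clock: 27.3
position: [0.4615, 0.2117, 0.1031]
ee_rot: [0.029, 1.0, -0.0, -0.0]
ft_force: [0.4, 1.3, -0.2]
grip_width: 0.003
grasp_force: 0.0
clock: 28.3
position: [0.4933, 0.2098, 0.1034]
ee_rot: [0.029, 1.0, -0.0, -0.0]
ft_force: [-5.6, -0.9, 4.3]
grip_width: 0.001
grasp_force: 3.4
```

```bash
for i in 1 2 3; do python3 -m inch '[[[-0.01,0,0],[0,0,0]],[[-0.02,0,0],[0,0,0]],[[-0.03,0,0],[0,0,0]],[[-0.04,0,0],[0,0,0]],[[-0.05,0,0],[0,0,0]],[[-0.05,0,0],[0,0,0]],[[-0.05,0,0],[0,0,0]],[[-0.05,0,0],[0,0,0]],[[-0.05,0,0],[0,0,0]],[[-0.05,0,0],[0,0,0]]]'|grep -E 'pos|force:'; done
python3 - <<'E'
from h import *
import json
o=manip.get_obs();im=manip.camera('wrist')
json.dump({k:np.array(o[k]).tolist() for k in('position','ee_rot')},open('o4.json','w'))
print(o['clock'],o['position'])
a=np.clip(im[:,:,::-1].astype(float)*1.5,0,255).astype('uint8')
cv2.imwrite('pics/w4.png',cv2.resize(a,(768,576),interpolation=cv2.INTER_CUBIC))
E
```

```text
position: [0.4971, 0.2095, 0.1034]
ft_force: [-5.6, -0.9, 4.1]
grasp_force: 3.4
position: [0.5009, 0.2093, 0.1033]
ft_force: [-6.9, -1.1, 4.7]
grasp_force: 3.8
position: [0.5024, 0.2092, 0.1031]
ft_force: [-19.6, -3.0, 12.2]
grasp_force: 11.0
31.3 [0.50236935 0.20923038 0.1031066 ]
```

View pics/w4.png

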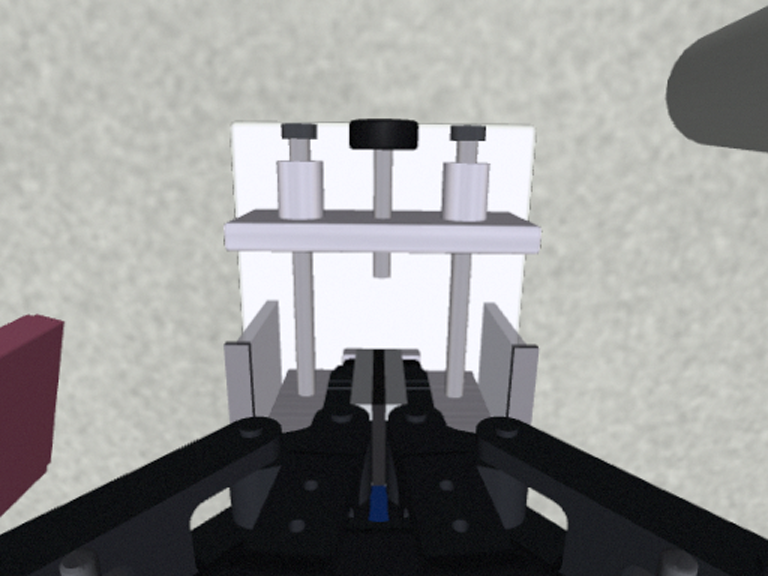

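The plate stopped at TCP x = 0.502 under about 20 N. That is about 28 mm of travel, which is its end stop, and I measured the gap as about 47–48 mm. The plate is therefore at the end of its travel and a second filler is needed, so I'll back off and fetch the middle one.

```bash
python3 -m inch '[[[0.14,0,0],[0,0,0]],[[0.28,0,0],[0,0,0]],[[0.42,0,0],[0,0,0]],[[0.42,-0.12,-0.12],[0,0,0]],[[0.42,-0.25,-0.25],[0,0,0]],[[0.42,-0.38,-0.38],[0,0,0]],[[0.42,-0.51,-0.51],[0,0,0]],[[0.42,-0.64,-0.64],[0,0,0]],[[0.42,-0.77,-0.74],[0,0,0]],[[0.42,-0.9,-0.8],[0,0,0]]]'
for i in 1 2 3; do python3 -m inch '[[[-0.04,-0.1,0],[0,0,0]],[[-0.08,-0.19,0],[0,0,0]],[[-0.12,-0.29,0],[0,0,0]],[[-0.16,-0.38,0],[0,0,0]],[[-0.2,-0.48,0],[0,0,0]],[[-0.24,-0.57,0],[0,0,0]],[[-0.28,-0.67,0],[0,0,0]],[[-0.32,-0.76,0],[0,0,0]],[[-0.36,-0.86,0],[0,0,0]],[[-0.384,-0.95,0],[0,0,0]]]' 0.7 60 >/dev/null; done
python3 -m inch '[[[-0.04,-0.12,0],[0,0,0.01]],[[-0.08,-0.24,0],[0,0,0.02]],[[-0.12,-0.36,0],[0,0,0.03]],[[-0.16,-0.48,0],[0,0,0.04]],[[-0.2,-0.6,0],[0,0,0.05]],[[-0.24,-0.72,0],[0,0,0.06]],[[-0.28,-0.82,0],[0,0,0.07]],[[-0.33,-0.9,0],[0,0,0.073]],[[-0.37,-0.95,0],[0,0,0.073]],[[-0.384,-0.95,0],[0,0,0.073]]]'
python3 - <<'E'
from h import *
import json
o=manip.get_obs();im=manip.camera('wrist');t=manip.camera('top')
json.dump({k:np.array(o[k]).tolist() for k in('position','ee_rot')},open('o5.json','w'))
print(o['clock'],o['position'],R.from_quat(o['ee_rot']).as_matrix()[:,:2].T)
f=lambda i:np.clip(i[:,:,::-1].astype(float)*1.6,0,255).astype('uint8')
c=np.zeros((576,800,3),'uint8')
A=cv2.resize(f(im)[150:350,120:384],None,fx=2,fy=2,interpolation=cv2.INTER_CUBIC);c[:400,:528]=A
B=cv2.resize(f(t)[172:252,176:221],None,fx=6,fy=6,interpolation=cv2.INTER_CUBIC);c[:480,530:800]=B
cv2.imwrite('pics/w5.png',c)
E
```

```text
clock: 32.35
position: [0.468, 0.1383, 0.1684]
ee_rot: [0.029, 1.0, 0.0, 0.0]
ft_force: [-0.6, 0.8, -0.1]
grip_width: -0.005
grasp_force: 0.0
clock: 36.35
position: [0.5731, -0.1719, 0.1673]
ee_rot: [0.058, 0.998, -0.0, -0.0]
ft_force: [-0.3, -0.3, 0.3]
grip_width: 0.7
grasp_force: 0.0
36.35 [ 0.57305265 -0.1719268   0.16729215] [[-9.93304768e-01  1.15523310e-01  5.13125643e-05]
 [ 1.15523300e-01  9.93304757e-01 -1.63814636e-04]]
```

View pics/w5.png

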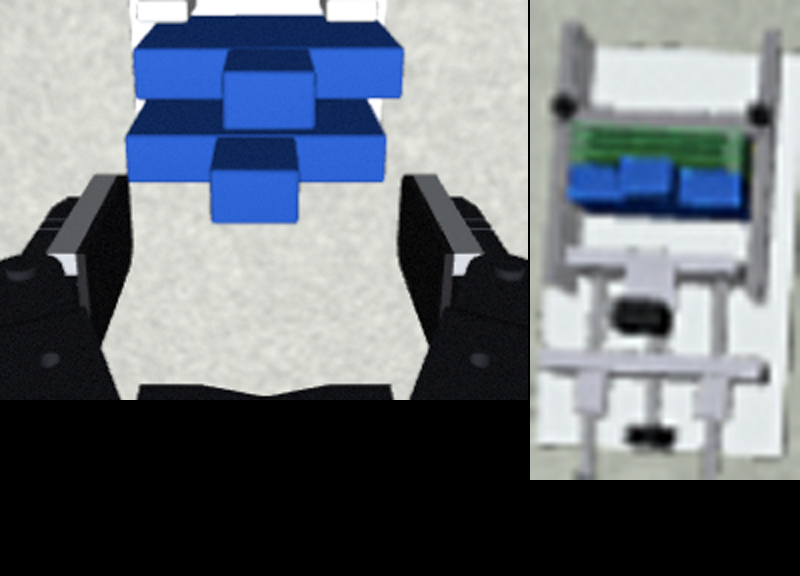

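The middle tab top is at crop columns 223–316, rows 71–130. The first filler stands against the cassettes in the chamber, with clear space in front of it.

```bash
python3 - <<'E'
from h import *
import json
o=json.load(open('o5.json'));T=tool(o)
q=[px2w('wrist',(120+(u+.5)/2-.5,150+(v+.5)/2-.5),.124,o) for u,v in((223,71),(316,71),(223,130),(316,130))]
c=np.mean(q,0);d=c-o['position'];print(np.round(c,4),np.round(np.array(q)[:,:2],4).tolist(),'shares',np.round(T.T@d/.08,3))
for n,u,v,z in(('fillfrontR',741,206,.092),('fillfrontL',568,196,.092),('tabL',622,191,.126),('tabR',670,194,.126),('plateR',742,264,.088),('plateL',568,249,.088)):
    print(n,np.round(px2w('top',(176+(u-530+.5)/6-.5,172+(v+.5)/6-.5),z)[:2],4))
E
```

```text
[ 0.5699 -0.1714  0.124 ] [[0.5584, -0.1849], [0.5618, -0.1558], [0.5779, -0.1875], [0.5814, -0.1576]] shares [0.04  0.002 0.541]
fillfrontR [0.5552 0.1575]
fillfrontL [0.5628 0.2573]
tabL [0.5598 0.2208]
tabR [0.5576 0.1937]
plateR [0.5222 0.1574]
plateL [0.5327 0.2577]
```

```bash
python3 -m inch '[[[0.01,0,0.1],[0,0,0]],[[0.02,0,0.2],[0,0,0]],[[0.04,0,0.3],[0,0,0]],[[0.04,0,0.4],[0,0,0]],[[0.04,0,0.5],[0,0,0]],[[0.04,0,0.6],[0,0,0]],[[0.04,0,0.7],[0,0,0]],[[0.04,0,0.8],[0,0,0]],[[0.04,0,0.88],[0,0,0]],[[0.04,0,0.92],[0,0,0]]]'
python3 -m inch '[[[0,0,0],[0,0,0]],[[0,0,0],[0,0,0]],[[0,0,0],[0,0,0]],[[0,0,0],[0,0,0]],[[0,0,0],[0,0,0]],[[0,0,0],[0,0,0]],[[0,0,0],[0,0,0]],[[0,0,0],[0,0,0]],[[0,0,-0.02],[0,0,0]],[[0,0,-0.05],[0,0,0]]]' 0 60
```

```text
clock: 37.45
position: [0.5694, -0.1709, 0.093]
ee_rot: [0.058, 0.998, 0.0, -0.0]
ft_force: [0.6, 0.5, -0.1]
grip_width: 0.7
grasp_force: 0.0
clock: 38.45
position: [0.5689, -0.1711, 0.0971]
ee_rot: [0.058, 0.998, -0.0, -0.001]
ft_force: [-1.4, 0.3, -3.1]
grip_width: 0.324
grasp_force: 59.3
```

```bash
python3 -m inch '[[[0,0,-0.1],[0,0,0]],[[0,0,-0.2],[0,0,0]],[[0,0,-0.3],[0,0,0]],[[0,0,-0.4],[0,0,0]],[[0,0,-0.5],[0,0,0]],[[0,0,-0.6],[0,0,0]],[[0,0,-0.7],[0,0,0]],[[0,0,-0.8],[0,0,0]],[[0,0,-0.9],[0,0,0]],[[0,0,-1],[0,0,0]]]'
python3 -m inch '[[[0.01,0.08,-0.05],[0,0,0]],[[0.03,0.17,-0.1],[0,0,0]],[[0.05,0.26,-0.15],[0,0,0]],[[0.07,0.36,-0.2],[0,0,0]],[[0.08,0.46,-0.25],[0,0,0]],[[0.1,0.55,-0.3],[0,0,0]],[[0.12,0.65,-0.35],[0,0,0]],[[0.13,0.75,-0.4],[0,0,0]],[[0.15,0.84,-0.45],[0,0,0]],[[0.167,0.932,-0.5],[0,0,0]]]' >/dev/null
for i in 1 2 3; do python3 -m inch '[[[0.01,0.09,0],[0,0,0]],[[0.03,0.18,0],[0,0,0]],[[0.05,0.27,0],[0,0,0]],[[0.07,0.37,0],[0,0,0]],[[0.08,0.46,0],[0,0,0]],[[0.1,0.55,0],[0,0,0]],[[0.12,0.65,0],[0,0,0]],[[0.13,0.75,0],[0,0,0]],[[0.15,0.84,0],[0,0,0]],[[0.167,0.932,0],[0,0,0]]]' >/dev/null; done
python3 -m inch '[[[0.01,0.1,0],[0,0,-0.01]],[[0.03,0.2,0],[0,0,-0.02]],[[0.05,0.32,0],[0,0,-0.03]],[[0.07,0.44,0],[0,0,-0.04]],[[0.09,0.56,0],[0,0,-0.05]],[[0.11,0.68,0],[0,0,-0.06]],[[0.13,0.79,0],[0,0,-0.07]],[[0.15,0.88,0],[0,0,-0.073]],[[0.167,0.932,0],[0,0,-0.073]],[[0.167,0.932,0],[0,0,-0.073]]]'
python3 - <<'E'
from h import *
import json
o=manip.get_obs();im=manip.camera('wrist')
json.dump({k:np.array(o[k]).tolist() for k in('position','ee_rot')},open('o6.json','w'))
print(o['clock'],o['position'],R.from_quat(o['ee_rot']).as_matrix()[:,:2].T)
a=np.clip(im[:,:,::-1].astype(float)*1.5,0,255).astype('uint8')
cv2.imwrite('pics/w6.png',cv2.resize(a,(768,576),interpolation=cv2.INTER_CUBIC))
E
```

```text
clock: 39.45
position: [0.5696, -0.171, 0.1784]
ee_rot: [0.058, 0.998, 0.0, 0.0]
ft_force: [-0.3, 0.1, -2.5]
grip_width: 0.328
grasp_force: 59.4
clock: 44.45
position: [0.5459, 0.2077, 0.2177]
ee_rot: [0.029, 1.0, 0.0, -0.0]
ft_force: [0.1, -1.1, -2.8]
grip_width: 0.329
grasp_force: 59.4
44.45 [0.54592793 0.20771538 0.21773902] [[-9.98369567e-01  5.70804243e-02  1.81147197e-04]
 [ 5.70804518e-02  9.98369571e-01  1.50690916e-04]]
```

View pics/w6.png

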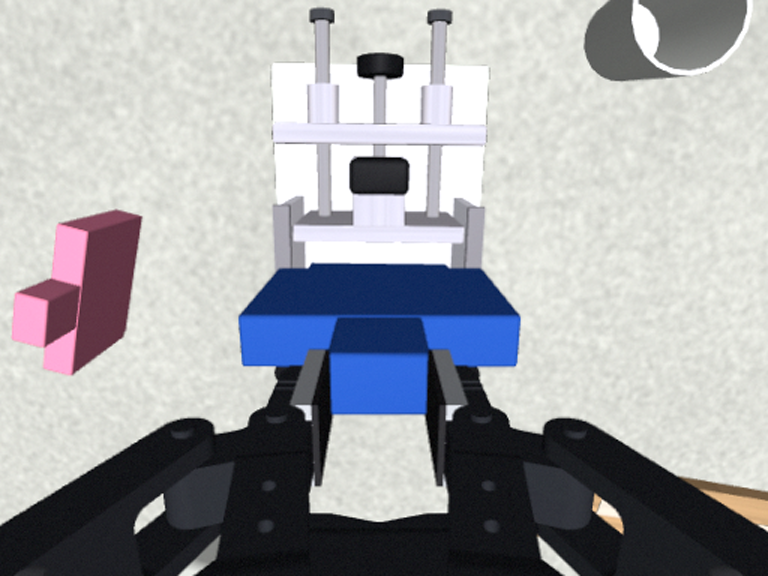

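The filler hangs square again, with its top edge at row 316, columns 240–519. The plate top's far edge is at row 242, columns 294–464.

```bash
python3 - <<'E'
from h import *
import json
o=json.load(open('o6.json'));T=tool(o)
def s(n,u,v,z):
    p=px2w('wrist',((u+.5)/1.5-.5,(v+.5)/1.5-.5),z,o);q=T.T@(p-o['position'])*1000;print(n,np.round(p[:2],4),'tool',np.round(q[:2],1))
s('fill L',281,270,.1405);s('fill R',484,270,.1405)
s('fill top L',240,316,.2143);s('fill top R',519,316,.2143)
s('plate L',294,242,.088);s('plate R',464,242,.088)
s('wall outer L',274,206,.076);s('wall outer R',485,207,.076)
s('base L',272,65,.012);s('base R',489,66,.012)
s('grip l',350,192,.126);s('grip r',408,192,.126)
E
```

```text
fill L [0.5347 0.1593] tool [  8.5 -49. ]
fill R [0.5403 0.2582] tool [ 8.5 50.1]
fill top L [0.5333 0.1587] tool [  9.8 -49.6]
fill top R [0.5388 0.2556] tool [ 9.8 47.4]
plate L [0.5303 0.1576] tool [ 12.7 -50.9]
plate R [0.536 0.257] tool [12.7 48.6]
wall outer L [0.5099 0.1457] tool [ 32.4 -64. ]
wall outer R [0.5177 0.2718] tool [31.8 62.4]
base L [0.4211 0.141 ] tool [120.7 -73.7]
base R [0.4302 0.2881] tool [120.1  73.6]
grip l [0.5003 0.1947] tool [ 44.8 -15.6]
grip r [0.502  0.2235] tool [44.8 13.2]
```

```bash
python3 -m inch '[[[0,-0.01,0.06],[0,0,0]],[[0,-0.01,0.14],[0,0,0]],[[0,-0.01,0.22],[0,0,0]],[[0,-0.01,0.3],[0,0,0]],[[0,-0.01,0.38],[0,0,0]],[[0,-0.01,0.46],[0,0,0]],[[0,-0.01,0.54],[0,0,0]],[[0,-0.01,0.62],[0,0,0]],[[0,-0.01,0.68],[0,0,0]],[[0,-0.01,0.72],[0,0,0]]]'
python3 -m inch '[[[0,0,0.06],[0,0,0]],[[0,0,0.12],[0,0,0]],[[0,0,0.18],[0,0,0]],[[0,0,0.24],[0,0,0]],[[0,0,0.3],[0,0,0]],[[0,0,0.36],[0,0,0]],[[0,0,0.42],[0,0,0]],[[0,0,0.48],[0,0,0]],[[0,0,0.54],[0,0,0]],[[0,0,0.6],[0,0,0]]]'
```

```text
clock: 45.5
position: [0.546, 0.2062, 0.1597]
ee_rot: [0.029, 1.0, -0.0, -0.0]
ft_force: [0.5, -0.3, -2.4]
grip_width: 0.327
grasp_force: 59.4
clock: 46.5
position: [0.5461, 0.2062, 0.1118]
ee_rot: [0.029, 1.0, 0.0, 0.0]
ft_force: [-0.1, 0.2, -1.7]
grip_width: 0.331
grasp_force: 59.4
```

Going in freely with no contact. Lowering the last 15 mm, then releasing.

```bash
python3 -m inch '[[[0,0,0.03],[0,0,0]],[[0,0,0.06],[0,0,0]],[[0,0,0.09],[0,0,0]],[[0,0,0.12],[0,0,0]],[[0,0,0.14],[0,0,0]],[[0,0,0.16],[0,0,0]],[[0,0,0.175],[0,0,0]],[[0,0,0.185],[0,0,0]],[[0,0,0.195],[0,0,0]],[[0,0,0.2],[0,0,0]]]'
```

```text
clock: 47.5
position: [0.5462, 0.2063, 0.0964]
ee_rot: [0.029, 1.0, 0.0, 0.0]
ft_force: [0.2, 1.1, 0.0]
grip_width: 0.329
grasp_force: 59.7
```

```bash
python3 -m inch '[[[0,0,0],[0,0,0]],[[0,0,0],[0,0,0]],[[0,0,0],[0,0,0]],[[0,0,0],[0,0,0]],[[0,0,0],[0,0,0]],[[0,0,-0.1],[0,0,0]],[[0,0,-0.2],[0,0,0]],[[0,0,-0.32],[0,0,0]],[[0,0,-0.44],[0,0,0]],[[0,0,-0.55],[0,0,0]]]' 0.6
python3 -m inch '[[[0,0,-0.12],[0,0,0]],[[0.1,0,-0.15],[0,0,0]],[[0.22,0,-0.15],[0,0,0]],[[0.34,0,-0.15],[0,0,0]],[[0.46,0,-0.15],[0,0,0]],[[0.58,0,-0.15],[0,0,0]],[[0.7,0,-0.15],[0,0,0]],[[0.82,0,-0.15],[0,0,0]],[[0.94,0,-0.15],[0,0,0]],[[1,0,-0.15],[0,0,0]]]' 0 60
python3 -m inch '[[[0.05,0,0],[0,0,0]],[[0.08,0,0.06],[0,0,0]],[[0.08,0,0.13],[0,0,0]],[[0.08,0,0.2],[0,0,0]],[[0.08,0,0.28],[0,0,0]],[[0.08,0,0.36],[0,0,0]],[[0.08,0,0.44],[0,0,0]],[[0.08,0,0.52],[0,0,0]],[[0.08,0,0.58],[0,0,0]],[[0.08,0,0.61],[0,0,0]]]'
```

```text
clock: 48.5
position: [0.5464, 0.2063, 0.1415]
ee_rot: [0.029, 1.0, 0.0, 0.0]
ft_force: [0.5, -1.0, 0.0]
grip_width: 0.599
grasp_force: 0.0
clock: 49.5
position: [0.4653, 0.211, 0.1523]
ee_rot: [0.029, 1.0, 0.0, -0.0]
ft_force: [-0.2, 0.3, -1.2]
grip_width: -0.004
grasp_force: 0.0
clock: 50.5
position: [0.4597, 0.2111, 0.1028]
ee_rot: [0.029, 1.0, -0.0, -0.0]
ft_force: [0.6, 0.5, -0.6]
grip_width: 0.004
grasp_force: 0.0
```

Push 20 mm (stack contact expected near x = 0.482), then small steps.

```bash
python3 -m inch '[[[-0.03,0,0],[0,0,0]],[[-0.06,0,0],[0,0,0]],[[-0.09,0,0],[0,0,0]],[[-0.12,0,0],[0,0,0]],[[-0.15,0,0],[0,0,0]],[[-0.18,0,0],[0,0,0]],[[-0.2,0,0],[0,0,0]],[[-0.22,0,0],[0,0,0]],[[-0.24,0,0],[0,0,0]],[[-0.25,0,0],[0,0,0]]]'|grep -E 'clock|pos|force:'
python3 -m inch '[[[-0.01,0,0],[0,0,0]],[[-0.02,0,0],[0,0,0]],[[-0.03,0,0],[0,0,0]],[[-0.04,0,0],[0,0,0]],[[-0.05,0,0],[0,0,0]],[[-0.05,0,0],[0,0,0]],[[-0.05,0,0],[0,0,0]],[[-0.05,0,0],[0,0,0]],[[-0.05,0,0],[0,0,0]],[[-0.05,0,0],[0,0,0]]]'|grep -E 'clock|pos|force:'
```

```text
clock: 51.5
position: [0.4791, 0.2101, 0.1033]
ft_force: [-7.3, 0.2, 3.8]
grasp_force: 4.0
clock: 52.5
position: [0.4821, 0.2099, 0.1032]
ft_force: [-10.4, -0.7, 6.3]
grasp_force: 6.0
```

```bash
python3 -m inch '[[[-0.01,0,0],[0,0,0]],[[-0.02,0,0],[0,0,0]],[[-0.03,0,0],[0,0,0]],[[-0.04,0,0],[0,0,0]],[[-0.05,0,0],[0,0,0]],[[-0.05,0,0],[0,0,0]],[[-0.05,0,0],[0,0,0]],[[-0.05,0,0],[0,0,0]],[[-0.05,0,0],[0,0,0]],[[-0.05,0,0],[0,0,0]]]'|grep -E 'clock|pos|force:'
python3 - <<'E'
from h import *
import time
s=manip.camera('scene');t=manip.camera('top');o=manip.get_obs();print(o['clock'],o['position'],o['ft_force'])
f=lambda i:np.clip(i[:,:,::-1].astype(float)*1.7,0,255).astype('uint8')
c=np.zeros((480,800,3),'uint8')
p=w2px('scene',[.56,.206,.09]).astype(int);q=w2px('top',[.56,.206,.09]).astype(int)
c[:,:400]=cv2.resize(f(s)[p[1]-40:p[1]+40,p[0]-33:p[0]+33],(400,480),interpolation=cv2.INTER_CUBIC)
c[:,400:]=cv2.resize(f(t)[q[1]-40:q[1]+40,q[0]-33:q[0]+33],(400,480),interpolation=cv2.INTER_CUBIC)
cv2.imwrite('pics/fin.png',c)
E
```

```text
clock: 53.5
position: [0.4824, 0.2099, 0.1028]
ft_force: [-29.0, -2.3, 18.9]
grasp_force: 16.7
53.6 [0.48243986 0.20995217 0.10286289] [-28.87510953  -2.62104743  18.82778183]
```

View pics/fin.png

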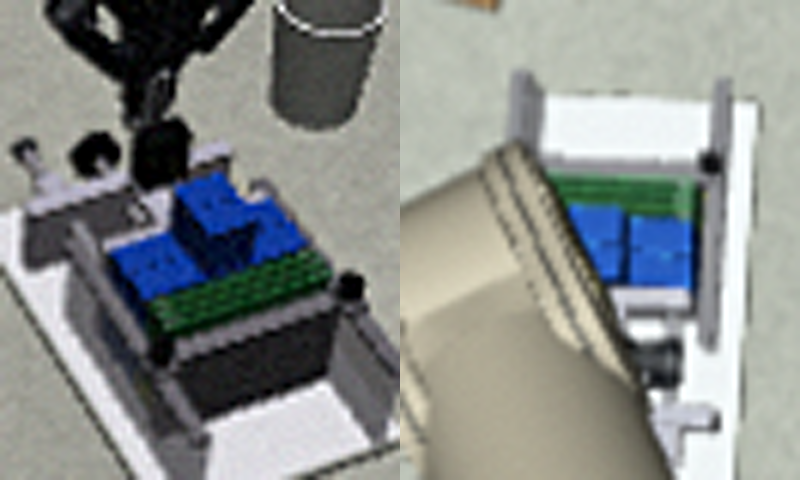

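The stack is upright and closed up: plate, two fillers, cassettes and rear stop with no gaps. The plate stopped after about 8 mm of travel and is held with 29 N, so I'm handing in.

```bash
python3 -c "
from workcell import manip
print(manip.hand_in())"
```

```text
the job is handed in; nothing more can be done
None
```

I lowered two fillers into the caster without dropping either, and handed the job in at about 54 s with the plate held tight on the upright stack at about 29 N; the third filler is still in the rack, and I saw no contact with the bottle, beaker or tube rack (no verdict came back).

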